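Roll a tube out of its spring clips and lock it in the transport cradle

ROBOT

A 6-joint arm with a two-finger parallel gripper is mounted at the origin on a cart in front of the work surface, level with it; the furniture and walls round the work are solid. World frame = base frame: x ahead of the robot, y to its left, z up, the work surface at z = 0. Lengths are in mm, angles in rad, forces in N, time in s.
With the tool pointing down it reaches from about 300 to 775 mm from the base axis. Payload 14.6 kg.
Tool frame: the origin (TCP) lies between the finger pads; the fingertips stand 17 mm ahead of it and the grasp point (between the pads) lies 2 mm behind it (manip.tip_reach is the distance from the TCP to the fingertips, in mm); z points along the fingers, y is the line along which they close (so a half turn about z gives the same grasp; the last joint's range is limited). The gripper opens to 94 mm and grips with 3 to 60 N. Pads are 16 mm wide; open, the fingers measure 119 mm over their backs; the gripper's body (75 mm by 177 mm) begins 78 mm behind the grasp point.
Start: joints at [1.089, 0.3, 1.521, -0, 1.321, -0.067], TCP at [221.65, 503.349, 222.446] pointing down, gripper open.
Joint ranges: [-3.03, 3.03], [-0.79, 2.21], [0.23, 2.52], [-1.04, 4.18], [0, 3.07], [-2.55, 2.55]. Speed limits (rad/s): [2.22, 2.22, 2.57, 3.14, 3.14, 3.14].

INTERFACE

Orientations are given as [roll, pitch, yaw] about the fixed x, y, z axes, in that order (R = Rz(yaw) Ry(pitch) Rx(roll)).
In Python, from cell import manip, viewer gives the robot as it stands.
- The arm moves only by the tool apply_moves, never from a script. Its argument "moves" is a list of rows, each a list of 3 entries, a list of its own where there are three numbers: the shift along the tool's x, y, z each as a share of 0.25 m, from -1 to 1, then the turn, a rotation vector about the tool's x, y, z each as a share of pi rad, from -1 to 1, then the closure, from 0 (fully open) to 1 (shut). In form: [[[dx, dy, dz], [wx, wy, wz], grip], ...]. A call has 1 to 12 rows; each row is the pose to reach, as a shift and turn from the pose commanded when the call began, along the tool's axes at that moment, turning the shorter way round; what a row does not reach only later rows make up. A row lasts 1/12 s, in which the tool goes at most 41.7 mm and 7.16 degrees, less where a joint would pass 70% of its speed; a pose out of reach is approached as far as the arm can. A call with a number of a shift or a turn outside -1 to 1 is refused whole. A call with a gripper value outside its range is refused whole. The fingers move at their own pace and stop on an object; "squeeze" is the grip in N (left out, the last holds). Time passes only in rows, so rows that repeat a pose let the fingers close. It gives the time, the measured TCP pose, the force, the opening and the grip force at its end, in the units of the state.
- manip.read_state(): the state, without advancing time (a new reading comes with each control period).
- viewer.camera(name): name is "scene" or "side" or "wrist"; returns the picture (480x640x3 uint8, blue, green, red); there is no depth.
- viewer.camera_info(name): a dict with "camera_matrix" (3x3 intrinsics, pixels), "k1" (the pictures are not rectified: a ray, as slopes to the right and down, at radius r is drawn at 1 + k1 r^2 times it, then the intrinsics apply), "R" (3x3) and "t" (3): a world point X has camera coordinates R X + t. Camera axes: x right, y down, z forward; pixel columns grow to the right and rows downward; lengths in mm; the calibration is good to about 2 mm. A picture is of the moment at which its call begins: read the wrist's pose just before it. camera_info takes no time and is no camera call; for the wrist camera it gives the pose at the moment of the call.
- manip.sign_off(): hands the job in; it is judged then, once.
The state is a dict: "clock": time; "joints": joint angles; "qd": joint speeds; "effort": joint torques, N m; "eef_pos": TCP position; "eef_rot": TCP orientation; "wrist_force": force on the tool from outside, world axes, zero at the start; "moment": the same for the moment, N m; "finger_gap": finger opening in mm; "finger_force": force on a finger pad.
Only numpy, scipy, OpenCV 4.12 (cv2) and the standard library are available. Lean on these libraries where they do the work, as an engineer would, in place of code of your own. Each camera call takes 0.05 s, during which the arm holds its last target. There are 200 camera calls.

TASK

Take the tube out of the two spring clips by rolling it sideways over their sprung front jaws (hooks over its top stop a straight upward pull), and lay it, without dropping it, in the two V supports of the cradle. Then lift the cradle's latch bar by its knob, swing it across the tube and over the keeper, and let it drop fully into the keeper's notch. Do not let the tube land on the bench, and leave the timer, the label roll and the loose cap where they are.

Things in the scene. Friction and masses are not known exactly. Their poses are not given: they have to be found in the camera images.
- tube_center (a point): Centre of the loose tube: plain white plastic cylinder 32 mm in diameter, 170 mm long with short grey end plugs 29 mm in diameter, 0.12 kg or so. Its y axis runs along the tube. It starts lying level in the clip stand; its bare middle, 90 mm long between the clips, is free to grasp across the diameter from above.
- clip_stand: Fixed aluminium plate 80 x 204 x 8 mm, right half of the bench, with two spring clips 18 mm wide at y = +55 and -55 mm. Origin on the bench under the seated tube's middle; x points away from the robot, y along the tube, z up. Per clip: a fixed rear jaw at x = +16 to +22 mm with a rigid hook over the tube to x = -4 mm (78 to 83 mm high), a sprung front jaw at x = -17 mm.
- clip_seat (a point): Middle of the seated tube's axis, 60 mm above the bench; axes as clip_stand. Way out: moved 25 mm to -x at this height (about 4 N at first, up to 15 N) the tube swings the front jaws down and outward and clears the hooks, then it can be raised. End cheeks 68 mm high, 10 mm beyond each tube end, stop it endways. A lamp tube hangs some 0.45 m above the bench just behind: stay low.
- jaw_left (a joint): Sprung front jaw of the clip at y = +55 mm of the stand, a 16 mm wide steel tongue hinged 30 mm above the bench: 0 = closed, grows as it is pushed outward to -x of the stand (up to 1.35 rad), springs back to 0.
- jaw_right (a joint): The same for the clip at y = -55 mm.
- cradle: Fixed cradle on the left half of the bench: aluminium plate 180 x 204 x 8 mm with two grey 90-degree V supports, 14 mm wide, at y = +50 and -50 mm, and end plates 52 mm high with inner faces at y = +-95 mm. Origin on the bench under the middle of the tube's place; x points away from the robot, y along the laid tube, z up.
- cradle_seat (a point): Where the tube's centre belongs: centred between the end plates, axis 45 mm above the bench (tube top then 61 mm); axes as cradle.
- bar_pivot (a point): Where the latch bar's two hinges (vertical and level) cross on top of its post, 71 mm above the bench, at x = +75 mm, y = 0 of the cradle; axes as cradle. Post and hub are up to 26 mm wide and 83 mm high.
- bar_swing (a joint): Swing of the latch bar about the vertical pivot post: 0 = closed, straight across the tube's middle and over the keeper's notch (a stop at -0.01 rad); grows as the bar is swung toward the cradle's +y side (starts at 1.15 to 1.35 rad). It stays where it is left.
- latch_bar (a joint): Lift of the latch bar about its level hinge: 0 = level (its lower stop), grows as the free end is raised (to 0.8 rad); it falls back by its weight (0.14 kg). Steel bar 14 mm wide, 10 mm thick, 177 mm long from the pivot, underside 66 mm above the bench when level: raise it at least 0.1 rad (14 mm at the keeper, better 25 mm) to pass the tooth.
- bar_knob (a point): Middle of the grip of the upright black knob on the bar's free end, 165 mm from the pivot axis and 27 mm above the bar's centre line (98 mm above the bench when level). The knob is round, 20 mm in diameter (23 mm at its rim), 38 mm high, standing on the bar; bar top 22 mm below this point. Its x axis points along the bar toward the post.
- keeper_notch (a point): Centre of the closed latch bar in the keeper's notch, 71 mm above the bench, at x = -70 mm, y = 0 of the cradle. The keeper is a steel block 12 mm thick (x), 34 mm wide, with a 20 mm wide notch between two teeth; tooth tops are 80 mm, notch floor 64 mm above the bench.
- timer: Bystander: white bench timer 62 x 62 x 22 mm, loose, behind the work.
- label_roll: Bystander: white label roll 59 mm in diameter, 30 mm high, loose, behind the work.
- cap_5: Bystander: white screw cap 38 mm in diameter, 34 mm high, loose, between the stand and the cradle.

How it is judged:
By the outcome, as a careful person would: the job done as asked, in the order asked, and still so for the second after the job is handed in, with the robot touching nothing.
It also fails if it takes over 54 s, if anything falls off the work surface, if the arm or the gripper's body presses on something with over 40 N, if the wrist force passes 120 N, or if a joint passes its speed limit or range.

## Working session

There is one attempt and no reset: what is moved stays moved. The work goes in short steps, Python scripts to look and compute and a tool call to move; the robot and the scene stay as the last step left them, time stands still between calls to the robot, and variables do not carry over. Pictures are saved under pics/ and viewed, at most 13 in all, crops included, and the job is handed in when it is done.

Besides the shell and the picture viewer there is one more tool, called after "Emit:" as name(argument=value, ...) on one line, values as JSON. apply_moves: Moves the arm, as the interface text tells. Shift numbers are shares of 0.25 m and turn numbers shares of pi rad, none past 1 either way. Its arguments: {"type":"object","properties":{"moves":{"type":"array"},"squeeze":{"type":"number"}},"required":["moves"]}

```bash
ls; mkdir -p pics
python3 - <<'E'
from cell import manip, viewer
import cv2,numpy as np
a=viewer.camera("scene");b=viewer.camera("side")
cv2.imwrite("pics/scene.png",a);cv2.imwrite("pics/side.png",b)
for n in("scene","side","wrist"):
    print(n,viewer.camera_info(n))
print(manip.read_state())
E
```

```text
pics
scene {'camera_matrix': array([[553.03006752,   0.        , 320.23799824],
       [  0.        , 553.03006752, 244.1620341 ],
       [  0.        ,   0.        ,   1.        ]]), 'k1': -0.09294293643262448, 'R': array([[ 0.53348478, -0.84555048, -0.02093761],
       [-0.61216708, -0.36891729, -0.69939366],
       [ 0.5836484 ,  0.38593319, -0.71442993]]), 't': array([-359.47554483,  379.94868784,  755.71908204])}
side {'camera_matrix': array([[568.62268205,   0.        , 317.52048253],
       [  0.        , 568.62268205, 248.54203901],
       [  0.        ,   0.        ,   1.        ]]), 'k1': -0.11953507963178132, 'R': array([[ 0.99068403, -0.13436187,  0.02218201],
       [-0.06547212, -0.61276068, -0.78755175],
       [ 0.11940919,  0.77876264, -0.61584917]]), 't': array([-567.08551709,   82.04437146, 1118.14666823])}
wrist {'camera_matrix': array([[351.68316836,   0.        , 318.41560371],
       [  0.        , 351.68316836, 243.36251734],
       [  0.        ,   0.        ,   1.        ]]), 'k1': -0.0370125633183293, 'R': array([[ 4.02422489e-01,  9.15453986e-01, -3.750078
[... 189 characters left out ...]

{'clock': 0.1, 'joints': array([ 1.08939769e+00,  3.00395940e-01,  1.52152251e+00, -8.03115333e-06,
        1.32068185e+00, -6.65913778e-02]), 'qd': array([ 1.01935081e-03, -7.38501076e-06, -2.39682427e-03,  8.88422429e-04,
       -1.19313637e-03, -8.93413085e-04]), 'effort': array([-7.55140377e-05, -5.32656884e+01, -3.53276610e+01,  7.09116552e-02,
        2.35636916e-02, -1.14385380e-04]), 'eef_pos': array([221.55762089, 503.16524588, 221.95232118]), 'eef_rot': array([-3.14058673e+00, -5.92886810e-05,  2.72678736e+00]), 'wrist_force': array([0.50060096, 0.90351323, 1.09859481]), 'moment': array([-0.00347418,  0.03512459,  0.0270056 ]), 'finger_force': 0.0, 'finger_gap': 94.23978468419651}
```

View pics/scene.png

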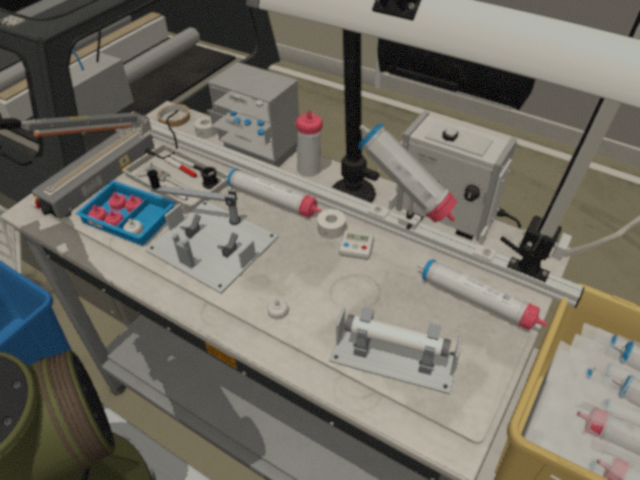

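View pics/side.png

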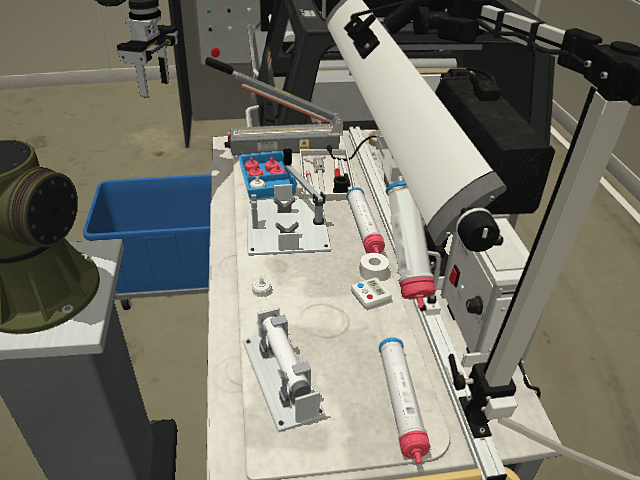

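The scene picture shows the seated tube near (405,333), the cradle near (212,243) and the black knob at (154,180). In the side view these are at about (285,358), (288,222) and (288,157). I'll zoom in on both, as one composite.

```bash
cat > h.py <<'E'
import numpy as np,cv2
from cell import manip,viewer
from scipy.spatial.transform import Rotation as Ro
def ray(n,uv,I=None):
    I=I or viewer.camera_info(n);K=I["camera_matrix"]
    p=cv2.undistortPoints(np.array([[uv]],float),K,np.array([I["k1"],0,0,0]))[0,0]
    # note: picture model is r_d = r(1+k1 r^2), as in OpenCV
    R,t=I["R"],I["t"]
    d=R.T@np.array([p[0],p[1],1]);return -R.T@t,d/np.linalg.norm(d)
def onz(n,uv,z,I=None):
    c,d=ray(n,uv,I);return c+d*(z-c[2])/d[2]
def tri(a,b):
    A=np.zeros((3,3));v=np.zeros(3);L=[ray(*a),ray(*b)]
    for c,d in L:
        P=np.eye(3)-np.outer(d,d);A+=P;v+=P@c
    X=np.linalg.solve(A,v)
    return X,[round(float(np.linalg.norm(np.cross(X-c,d))),1) for c,d in L]
def proj(n,X,I=None):
    I=I or viewer.camera_info(n)
    q,_=cv2.projectPoints(np.array(X,float).reshape(-1,1,3),cv2.Rodrigues(I["R"])[0],I["t"],I["camera_matrix"],np.array([I["k1"],0,0,0]))
    return q[:,0]
def rel(target,rpy):
    """target TCP pos + rpy -> shift/turn shares from current measured pose"""
    s=manip.read_state();R0=Ro.from_euler("xyz",s["eef_rot"]);R1=Ro.from_euler("xyz",rpy)
    return R0.inv().apply(np.array(target)-s["eef_pos"])/250,(R0.inv()*R1).as_rotvec()/np.pi
E
python3 - <<'E'
import cv2,numpy as np
a=cv2.imread("pics/scene.png");b=cv2.imread("pics/side.png")
def c(im,x,y,w=133,h=100):return cv2.resize(im[y:y+h,x:x+w],(400,300),interpolation=cv2.INTER_CUBIC)
o=np.vstack([np.hstack([c(a,330,295),c(b,230,300,173,130)]),np.hstack([c(a,145,170,140,120),c(b,240,140,107,120)])])
cv2.imwrite("pics/z.png",o)
E
```

```text
(no output)
```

View pics/z.png

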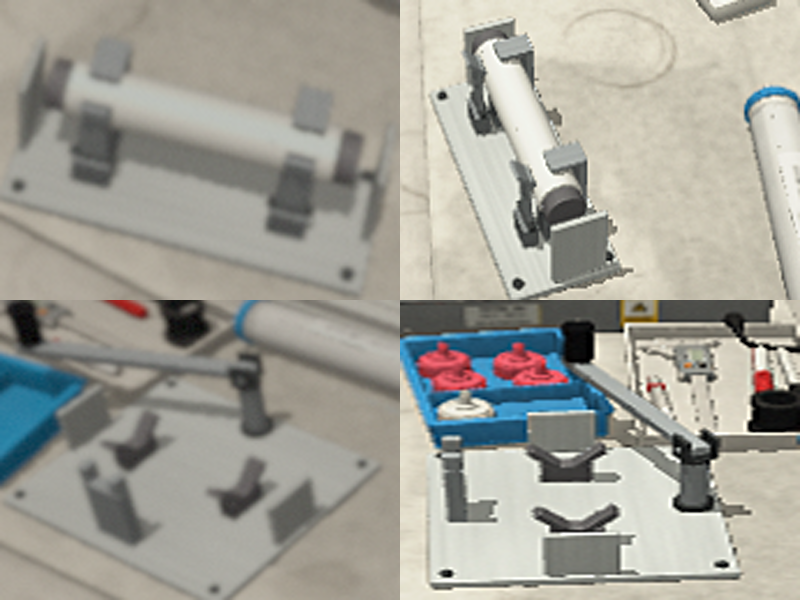

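Run:
```python
from h import *
np.set_printoptions(precision=1,suppress=True)
for n,p in [("scene",(336,356.7)),("scene",(445.4,386)),("side",(247.7,341.2)),("side",(281,422.6)),("side",(320.8,411.4))]: print("stand",n,onz(n,p,8))
for n,p in [("scene",(152,247.6)),("scene",(219.9,285.2)),("scene",(271.4,235.6)),("scene",(205.2,203.6)),("side",(252.3,249.2)),("side",(326.7,246)),("side",(252,202))]: print("cradle",n,onz(n,p,8))
print("knob",tri(("scene",(153.5,180)),("side",(287.6,156.8))))
print("post",tri(("scene",(231.5,198.8)),("side",(318.4,198))))
```

```text
stand scene [ 419.7 -191.7    8. ]
stand scene [ 463.2 -370.6    8. ]
stand side [ 419.9 -192.2    8. ]
stand side [ 464.2 -370.8    8. ]
stand side [ 529.1 -357.1    8. ]
cradle scene [444.8 257.8   8. ]
cradle scene [440.1  75.4   8. ]
cradle scene [598.   69.7   8. ]
cradle scene [603.9 252.2   8. ]
cradle side [440.4  74.2   8. ]
cradle side [601.7  68.4   8. ]
cradle side [447.8 259.    8. ]
knob (array([540.1, 320. ,  92. ]), [0.8, 0.8])
post (array([593.8, 159.7,  72.2]), [1.5, 1.5])
```

The measurements agree with the given sizes: stand screws 184 mm apart, cradle screws 160 x 184 mm, pivot 75 mm from the cradle centre, knob 169 mm from the pivot. Next I move over the stand.

Emit:
apply_moves(moves=[[[-0.72,-0.81,0],[0,0,0],0],[[-0.72,-0.81,0],[0,0,0],0],[[-0.72,-0.81,0],[0,0,0],0],[[-0.72,-0.81,0],[0,0,0],0],[[-0.72,-0.81,0],[0,0,0],0],[[-0.72,-0.81,0],[0,0,0],0],[[-0.72,-0.81,0],[0,0,0],0],[[-0.72,-0.81,0],[0,0,0],0]])

```text
clock: 0.77
eef_pos: [305.5, 242.7, 222.5]
eef_rot: [-3.141, 0.0, 2.723]
wrist_force: [-0.4, -0.1, -0.1]
finger_gap: 94.3
finger_force: 0.0
```

Emit:
apply_moves(moves=[[[-0.72,-0.81,0],[0,0,0],0],[[-0.72,-0.81,0],[0,0,0],0],[[-0.72,-0.81,0],[0,0,0],0],[[-0.72,-0.81,0],[0,0,0],0],[[-0.72,-0.81,0],[0,0,0],0],[[-0.72,-0.81,0],[0,0,0],0],[[-0.72,-0.81,0],[0,0,0],0],[[-0.72,-0.81,0],[0,0,0],0]])

```text
clock: 1.43
eef_pos: [388.7, -15.0, 222.2]
eef_rot: [-3.141, -0.0, 2.723]
wrist_force: [-0.1, 0.1, -0.2]
finger_gap: 94.0
finger_force: 0.0
```

Run:
```python
from h import *
print(rel([471,-274,200],[np.pi,0,1.812]))
I=viewer.camera_info("wrist");s=manip.read_state()
print(s["eef_pos"],s["eef_rot"],Ro.from_euler("xyz",s["eef_rot"]).inv().apply(-I["R"].T@I["t"]-s["eef_pos"]))
```

```text
(array([-0.72165655, -0.81289605,  0.08881191]), array([-2.01322249e-04, -4.32487191e-05,  2.90042071e-01]))
[388.72995899 -14.99762351 222.17298144] [-3.14110188e+00 -3.86592680e-04  2.72319397e+00] [  67.67393943   -0.24348737 -163.47695054]
```

Emit:
apply_moves(moves=[[[-0.72,-0.81,0.09],[0,0,0.29],0],[[-0.72,-0.81,0.09],[0,0,0.29],0],[[-0.72,-0.81,0.09],[0,0,0.29],0],[[-0.72,-0.81,0.09],[0,0,0.29],0],[[-0.72,-0.81,0.09],[0,0,0.29],0],[[-0.72,-0.81,0.09],[0,0,0.29],0],[[-0.72,-0.81,0.09],[0,0,0.29],0],[[-0.72,-0.81,0.09],[0,0,0.29],0],[[-0.72,-0.81,0.09],[0,0,0.29],0],[[-0.72,-0.81,0.09],[0,0,0.29],0]])

```text
clock: 2.27
eef_pos: [471.4, -269.2, 199.6]
eef_rot: [-3.141, -0.001, 1.818]
wrist_force: [0.2, 0.9, 0.5]
finger_gap: 93.6
finger_force: 0.0
```

Run:
```python
from h import *
s=manip.read_state();I=viewer.camera_info("wrist");im=viewer.camera("wrist");print(s["eef_pos"],s["eef_rot"])
cv2.imwrite("pics/w1.png",im);np.save("I1.npy",I,allow_pickle=True)
c,sn=np.cos(.241),np.sin(.241)
def W(x,y,z):return [471+c*x-sn*y,-274+sn*x+c*y,z]
P=proj("wrist",[W(0,85,60),W(0,-85,60),W(-30,92,8),W(-30,-92,8),W(30,92,8),W(30,-92,8)],I);print(P)
```

```text
[ 471.37607431 -269.15368106  199.55653044] [-3.14110219e+00 -7.94047611e-04  1.81817762e+00]
[[317.71101081 143.40535091]
 [316.52659319 330.39127013]
 [287.05718082 138.15628789]
 [289.31677313 313.557427  ]
 [348.76842288 138.60083218]
 [344.2468493  313.94056013]]
```

View pics/w1.png

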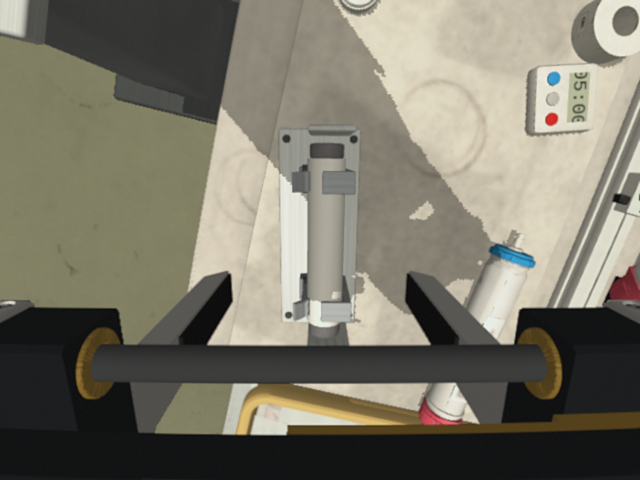

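The wrist view shows the tube from (327,143) to (326,328), with edges at columns 307 and 344. That is about 8 mm further to +x than I predicted, because the plate is off-centre.

Run:
```python
from h import *
np.set_printoptions(precision=2,suppress=True)
I=np.load("I1.npy",allow_pickle=True).item();im=cv2.imread("pics/w1.png")
for r in (210,240,265): print(r,im[r,295:360:1].mean(1).astype(int))
for p in [(327,143),(325.5,205),(325.5,240),(325.5,265),(326,328)]:print(p,onz("wrist",p,60,I))
print(onz("wrist",(286.5,139),8,I),onz("wrist",(354,139),8,I),onz("wrist",(288.5,315),8,I))
```

```text
210 [224 226 227 223 219 221 222 223 223 226 229 223 169 120 122 129 135 140
 145 149 151 153 155 156 158 160 163 164 164 165 165 165 166 166 165 165
 163 162 159 157 155 153 150 149 145 139 135 127 122 130 147 149 148 147
 148 148 150 151 149 150 151 148 129 113 119]
240 [224 226 228 225 222 224 224 224 225 228 231 224 170 123 124 132 137 143
 146 150 152 155 156 158 159 162 164 165 165 165 166 167 166 166 164 163
 161 159 157 155 153 150 148 144 139 134 129 121 124 149 154 152 149 149
 149 152 153 151 150 152 148 131 115 122 125]
265 [224 225 229 227 226 226 224 224 226 229 231 217 150 118 127 135 140 144
 149 152 153 155 157 160 161 163 166 166 166 167 166 165 164 164 163 161
 159 158 155 154 151 149 145 140 134 129 121 121 148 156 152 148 149 151
 153 152 151 149 150 148 131 115 121 122 123]
(327, 143) [ 458.12 -189.24   60.  ]
(325.5, 205) [ 469.84 -239.67   60.  ]
(325.5, 240) [ 477.6  -269.71   60.  ]
(325.5, 265) [ 483.36 -292.04   60.  ]
(326, 328) [ 499.34 -351.95   60.  ]
[ 419.56 -192.72    8.  ] [ 483.21 -176.6     8.  ] [ 463.34 -372.39    8.  ]
```

Run:
```python
from h import *
print(manip.read_state()["eef_pos"]);print(*rel([478.3,-273,59],[np.pi,0,1.814]))
```

```text
[ 471.35764187 -269.05034365  199.87993668]
[-0.02231342  0.02312357  0.56350923] [-4.64445679e-05 -1.02509316e-04  1.52721966e-03]
```

Emit:
apply_moves(moves=[[[-0.022,0.023,0.1],[0,0,0],0],[[-0.022,0.023,0.25],[0,0,0],0],[[-0.022,0.023,0.4],[0,0,0],0],[[-0.022,0.023,0.5],[0,0,0],0],[[-0.022,0.023,0.56],[0,0,0],0],[[-0.022,0.023,0.563],[0,0,0],0],[[-0.022,0.023,0.563],[0,0,0],0],[[-0.022,0.023,0.563],[0,0,0],0]], squeeze=40)

```text
clock: 2.98
eef_pos: [478.7, -274.0, 60.7]
eef_rot: [3.14, 0.001, 1.817]
wrist_force: [-0.1, -0.9, 0.8]
finger_gap: 93.8
finger_force: 0.0
```

Run:
```python
from h import *
I=viewer.camera_info("wrist");im=viewer.camera("wrist");cv2.imwrite("pics/w2.png",im);print(manip.read_state()["eef_pos"])
print(*rel([478.3,-273,59],[np.pi,0,1.814]))
```

```text
[ 478.75144407 -274.21527094   60.90273297]
[ 0.00516847 -0.00058124  0.00760042] [0.00055287 0.00058632 0.00086302]
```

View pics/w2.png

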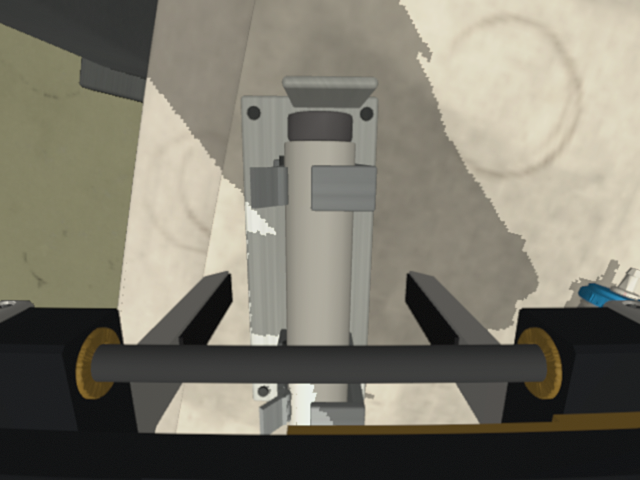

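The tube is centred between the fingers (columns 287–354, finger midpoint about 319). Closing.

Emit:
apply_moves(moves=[[[0,0,0],[0,0,0],0.5],[[0,0,0],[0,0,0],0.6],[[0,0,0],[0,0,0],0.7],[[0,0,0],[0,0,0],0.8],[[0,0,0],[0,0,0],1],[[0,0,0],[0,0,0],1],[[0,0,0],[0,0,0],1],[[0,0,0],[0,0,0],1],[[0,0,0],[0,0,0],1],[[0,0,0],[0,0,0],1]], squeeze=40)

```text
clock: 3.87
eef_pos: [478.0, -274.2, 59.2]
eef_rot: [-3.142, -0.0, 1.816]
wrist_force: [0.5, -0.1, -0.5]
finger_gap: 31.1
finger_force: 40.1
```

Emit:
apply_moves(moves=[[[0,-0.012,0],[0,0,0],1],[[0,-0.024,0],[0,0,0],1],[[0,-0.036,0],[0,0,0],1],[[0,-0.048,0],[0,0,0],1],[[0,-0.06,0],[0,0,0],1],[[0,-0.072,0],[0,0,0],1],[[0,-0.084,0],[0,0,0],1],[[0,-0.096,0],[0,0,0],1],[[0,-0.108,0],[0,0,0],1],[[0,-0.112,0],[0,0,0],1],[[0,-0.112,0],[0,0,0],1]])

```text
clock: 4.78
eef_pos: [452.5, -281.2, 60.4]
eef_rot: [3.137, 0.003, 1.816]
wrist_force: [11.8, 4.2, 5.2]
finger_gap: 31.4
finger_force: 40.0
```

Emit:
apply_moves(moves=[[[0,-0.116,-0.03],[0,0,0],1],[[0,-0.116,-0.06],[0,0,0],1],[[0,-0.116,-0.1],[0,0,0],1],[[0,-0.116,-0.15],[0,0,0],1],[[0,-0.116,-0.22],[0,0,0],1],[[0,-0.1,-0.3],[0,0,0],1],[[0,-0.1,-0.38],[0,0,0],1],[[0,-0.1,-0.4],[0,0,0],1],[[0,-0.1,-0.4],[0,0,0],1]])

```text
clock: 5.53
eef_pos: [427.1, -287.3, 160.4]
eef_rot: [3.14, 0.002, 1.816]
wrist_force: [0.3, -1.3, -1.4]
finger_gap: 31.3
finger_force: 40.0
```

Run:
```python
from h import *
s=manip.read_state();print(s)
I=viewer.camera_info("wrist");im=viewer.camera("wrist");cv2.imwrite("pics/w3.png",im)
print(*rel([522.6,163.6,160],[np.pi,0,np.pi/2-.031]))
```

```text
{'clock': 5.5333, 'joints': array([-6.63204472e-01,  2.81982835e-01,  1.69559428e+00, -1.17273851e-04,
        1.16166960e+00, -9.08321802e-01]), 'qd': array([-0.001947  ,  0.03541708,  0.04018435,  0.00016609, -0.03266831,
       -0.00245535]), 'effort': array([ 1.03166616e-01, -5.19144273e+01, -3.45756304e+01,  3.37799219e-02,
        5.79125639e-01,  1.18021693e-02]), 'eef_pos': array([ 427.11432694, -287.27339859,  160.39408744]), 'eef_rot': array([3.14023466e+00, 1.91595263e-03, 1.81595888e+00]), 'wrist_force': array([ 0.34306826, -1.28130664, -1.35975577]), 'moment': array([-0.10815404,  0.00625609, -0.00694158]), 'finger_force': 39.992491006851196, 'finger_gap': 31.29175605459729}
[ 1.65515547  0.80974814 -0.0043201 ] [3.91015320e-05 7.48841483e-05 8.78824065e-02]
```

View pics/w3.png

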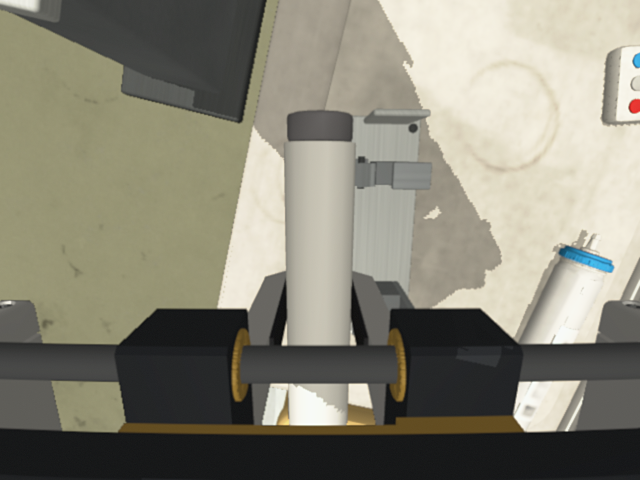

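The tube is held and level, out of the stand, with its far end at about (320,111). Carrying it to the cradle.

Emit:
apply_moves(moves=[[[0.08,0.04,0],[0,0,0],1],[[0.21,0.1,0],[0,0,0],1],[[0.35,0.17,0],[0,0,0],1],[[0.5,0.24,0],[0,0,0],1],[[0.64,0.31,0],[0,0,0],1],[[0.78,0.38,0],[0,0,0],1],[[0.83,0.4,0],[0,0,0],1],[[0.83,0.4,0],[0,0,0],1]])

```text
clock: 6.25
eef_pos: [472.9, -58.7, 157.8]
eef_rot: [-3.14, -0.001, 1.819]
wrist_force: [0.1, -1.3, -1.2]
finger_gap: 31.1
finger_force: 40.0
```

Emit:
apply_moves(moves=[[[0.08,0.04,0],[0,0,0.01],1],[[0.21,0.1,0],[0,0,0.03],1],[[0.35,0.17,0],[0,0,0.05],1],[[0.5,0.24,0],[0,0,0.07],1],[[0.64,0.31,0],[0,0,0.085],1],[[0.78,0.38,0],[0,0,0.088],1],[[0.825,0.41,0],[0,0,0.088],1],[[0.825,0.41,0],[0,0,0.088],1],[[0.825,0.41,0],[0,0,0.088],1]])

```text
clock: 7.0
eef_pos: [522.4, 162.7, 157.9]
eef_rot: [-3.14, 0.001, 1.54]
wrist_force: [-0.4, -0.4, -1.0]
finger_gap: 31.3
finger_force: 40.0
```

Run:
```python
from h import *
s=manip.read_state();print(s["eef_pos"],s["eef_rot"],s["finger_gap"])
I=viewer.camera_info("wrist");im=viewer.camera("wrist");cv2.imwrite("pics/w4.png",im);np.save("I4.npy",I)
R=Ro.from_euler("xyz",s["eef_rot"])
for r in (110,112):
    X=onz("wrist",(320,r),s["eef_pos"][2]+1+14.5,I);print(R.inv().apply(X-s["eef_pos"]))
print(*rel([522.6,163.6,160],[np.pi,0,np.pi/2-.031]))
```

```text
[522.42389457 162.67338989 157.94466468] [-3.13967328e+00  8.83212772e-04  1.54005586e+00] 31.284529412033564
[ 86.52846455   0.35506864 -15.57713931]
[ 85.76894452   0.35620704 -15.57647068]
[ 0.00619446  0.00047183 -0.00696133] [-0.00048848  0.00025227 -0.00030509]
```

View pics/w4.png

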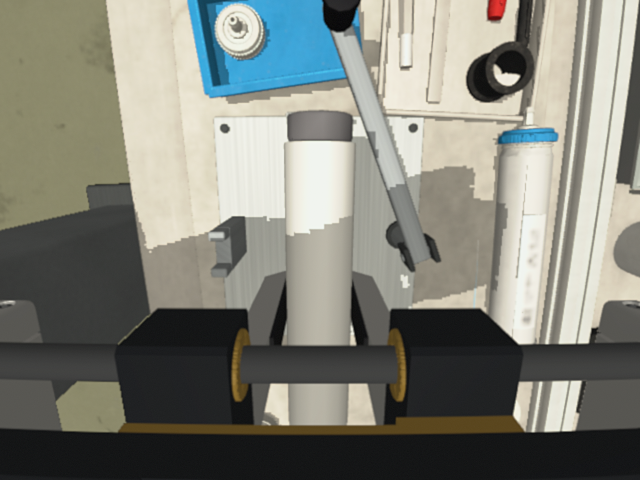

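Run:
```python
from h import *
I=np.load("I4.npy",allow_pickle=True).item()
np.set_printoptions(precision=1,suppress=True)
for p in [(225,128),(413,128)]:print(onz("wrist",p,8,I))
print("keeper teeth",onz("wrist",(220,236),80,I),onz("wrist",(220,268),80,I))
c,s=np.cos(.031),-np.sin(.031)
W=lambda x,y,z:[522.6+c*x-s*y,163.6+s*x+c*y,z]
print("expected screws/teeth",W(-80,92,8),W(80,92,8),W(-70,13.5,80),W(-70,-13.5,80))
print(*rel([522.6,162.8,44],[np.pi,0,np.pi/2-.031]))
```

```text
[444.7 258.5   8. ]
[605.3 253.6   8. ]
keeper teeth [453.1 179.4  80. ] [450.8 155.9  80. ]
expected screws/teeth [np.float64(445.4899801483105), np.float64(258.03540034580277), 8] [np.float64(605.4131063049199), np.float64(253.0761947342981), 8] [np.float64(453.0520652799541), np.float64(179.2631662244972), 80] [np.float64(452.21519933301266), np.float64(152.27613868556935), 80]
[0.  0.  0.5] [-0.  0. -0.]
```

The cradle pose is confirmed to about 1 mm. Lowering the tube.

Emit:
apply_moves(moves=[[[0,0,0.08],[0,0,0],1],[[0,0,0.18],[0,0,0],1],[[0,0,0.28],[0,0,0],1],[[0,0,0.36],[0,0,0],1],[[0,0,0.4],[0,0,0],1],[[0,0,0.42],[0,0,0],1],[[0,0,0.43],[0,0,0],1],[[0,0,0.44],[0,0,0],1],[[0,0,0.445],[0,0,0],1],[[0,0,0.45],[0,0,0],1]])

```text
clock: 7.88
eef_pos: [523.1, 163.5, 47.4]
eef_rot: [3.14, -0.0, 1.539]
wrist_force: [1.0, 0.1, -1.5]
finger_gap: 31.4
finger_force: 40.0
```

Emit:
apply_moves(moves=[[[0,0,0.003],[0,0,0],1],[[0,0,0.006],[0,0,0],1],[[0,0,0.009],[0,0,0],1],[[0,0,0.011],[0,0,0],1],[[0,0,0.011],[0,0,0],1]])

```text
clock: 8.3
eef_pos: [523.0, 163.6, 46.5]
eef_rot: [3.14, -0.0, 1.54]
wrist_force: [-12.9, -4.9, 26.2]
finger_gap: 31.3
finger_force: 40.0
```

Emit:
apply_moves(moves=[[[0,-0.004,-0.003],[0,0,0],1],[[0,-0.006,-0.003],[0,0,0],1],[[0,-0.006,-0.003],[0,0,0],1],[[0,-0.006,-0.003],[0,0,0],1]], squeeze=15)

```text
clock: 8.63
eef_pos: [521.2, 163.6, 44.8]
eef_rot: [3.141, -0.0, 1.539]
wrist_force: [-1.5, -0.2, 2.9]
finger_gap: 31.3
finger_force: 15.0
```

Run:
```python
from h import *
s=manip.read_state();print(s["eef_pos"],s["wrist_force"],s["moment"])
```

```text
[521.18057924 163.58874105  44.81975927] [-1.45708996 -0.15590648  2.86985442] [-0.02473161  0.33008843  0.03880324]
```

Emit:
apply_moves(moves=[[[0,0,0.002],[0,0,0],1],[[0,0,0.002],[0,0,0],1],[[0,0,0.002],[0,0,0],0.63],[[0,0,0.002],[0,0,0],0.55],[[0,0,0.002],[0,0,0],0.5],[[0,0,0.002],[0,0,0],0.45],[[0,0,0.002],[0,0,0],0.45]])

```text
clock: 9.22
eef_pos: [521.1, 163.5, 44.0]
eef_rot: [-3.141, 0.0, 1.539]
wrist_force: [-0.8, 0.0, -0.3]
finger_gap: 51.7
finger_force: 0.0
```

Rise straight up to clear everything, then look at the tube and the knob.

Emit:
apply_moves(moves=[[[0,0,-0.05],[0,0,0],0.45],[[0,0,-0.12],[0,0,0],0.45],[[0,0,-0.22],[0,0,0],0.45],[[0,0,-0.35],[0,0,0],0.45],[[0,0,-0.48],[0,0,0],0.45],[[0,0,-0.56],[0,0,0],0.45],[[0,0,-0.56],[0,0,0],0.45],[[0,0,-0.56],[0,0,0],0.45]])

```text
clock: 9.88
eef_pos: [521.4, 163.6, 185.7]
eef_rot: [3.139, -0.001, 1.539]
wrist_force: [0.1, -0.0, -0.6]
finger_gap: 51.7
finger_force: 0.0
```

Run:
```python
from h import *
s=manip.read_state();print(s["eef_pos"],s["eef_rot"])
I=viewer.camera_info("wrist");im=viewer.camera("wrist");np.save("I5.npy",I)
a=viewer.camera("scene");b=viewer.camera("side")
z=lambda im,x,y,w,h:cv2.resize(im[y:y+h,x:x+w],(400,300),interpolation=cv2.INTER_CUBIC)
o=np.vstack([np.hstack([z(im,160,0,320,240),z(im,240,0,160,120)]),np.hstack([z(a,135,170,160,120),z(b,240,140,160,120)])])
cv2.imwrite("pics/w5.png",o)
```

```text
[521.42127612 163.57644695 185.73119968] [ 3.13910883e+00 -6.35675189e-04  1.53935778e+00]
```

View pics/w5.png

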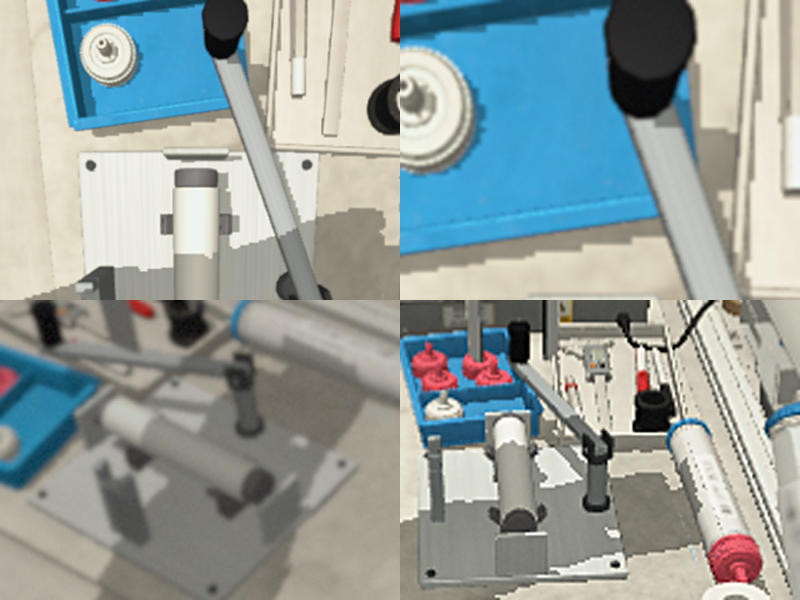

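The tube lies in both Vs, between the end plates. In the wrist picture the knob's top centre is at about (340,14).

Run:
```python
from h import *
I=np.load("I5.npy",allow_pickle=True).item()
np.set_printoptions(precision=2,suppress=True)
k=onz("wrist",(340,14),114,I);pv=np.array([596.8,161.3])
d=k[:2]-pv;print(k,np.linalg.norm(d),"bar dir angle",np.pi-np.arctan2(d[1],-d[0]),"swing",np.arctan2(d[1],-d[0])-.031)
kn=pv+165*d/np.linalg.norm(d);print(kn)
# bar edges at z=76: crop1 (219..240, 70) /1.25+160
for u,v in[(230/1.25+160,64),(262/1.25+160,128)]:
    X=onz("wrist",(u,v),76,I);e=X[:2]-pv;print(X,np.arctan2(e[1],-e[0])-.031)
print(manip.read_state()["joints"])
```

```text
[539.07 316.43 114.  ] 165.52489650018614 bar dir angle 1.9270685499224427 swing 1.1835241036673505
[539.25 315.94]
[543.9  297.34  76.  ] 1.1689280395921893
[562.23 252.52  76.  ] 1.1775891435279475
[ 0.24  0.33  1.58 -0.    1.24  0.27]
```

```bash
cat >> h.py <<'E'
PV=np.array([596.8,161.3])
def pose(s,a,h=28,pv=PV):
    f=np.pi-.031-s;r=165*np.cos(a)-h*np.sin(a)
    return [pv[0]+r*np.cos(f),pv[1]+r*np.sin(f),71+165*np.sin(a)+h*np.cos(a)],[np.pi,-a,f]
E
python3 - <<'E'
from h import *
p,r=pose(1.18,0);print(p,r)
print(*rel([p[0],p[1],160],r));print(*rel(p,r))
E
```

```text
[np.float64(538.7062045374355), np.float64(315.7348112594882), np.float64(99.0)] [3.141592653589793, 0, 1.930592653589793]
[0.61153072 0.0531222  0.09248   ] [-5.90834761e-04  4.68065786e-05 -1.24562421e-01]
[0.61165318 0.0535567  0.33647958] [-5.90834761e-04  4.68065786e-05 -1.24562421e-01]
```

Emit:
apply_moves(moves=[[[0.12,0.01,0.02],[0,0,-0.03],0.45],[[0.28,0.025,0.05],[0,0,-0.06],0.45],[[0.44,0.04,0.07],[0,0,-0.1],0.45],[[0.58,0.053,0.09],[0,0,-0.125],0.45],[[0.612,0.053,0.09],[0,0,-0.125],0.45],[[0.612,0.053,0.09],[0,0,-0.125],0.45],[[0.612,0.053,0.16],[0,0,-0.125],0.45],[[0.612,0.053,0.22],[0,0,-0.125],0.45],[[0.612,0.053,0.29],[0,0,-0.125],0.45],[[0.612,0.053,0.33],[0,0,-0.125],0.45],[[0.612,0.053,0.336],[0,0,-0.125],0.45],[[0.612,0.053,0.336],[0,0,-0.125],0.45]])

```text
clock: 11.03
eef_pos: [539.2, 315.1, 100.0]
eef_rot: [-3.141, 0.0, 1.931]
wrist_force: [-0.4, 0.3, 0.1]
finger_gap: 51.8
finger_force: 0.0
```

Run:
```python
from h import *
s=manip.read_state();print(s["eef_pos"],s["eef_rot"],s["wrist_force"]);print(*rel(*pose(1.18,0)))
I=viewer.camera_info("wrist");im=viewer.camera("wrist");np.save("I6.npy",I)
b=viewer.camera("side");a=viewer.camera("scene")
z=lambda im,x,y,w,h:cv2.resize(im[y:y+h,x:x+w],(400,400),interpolation=cv2.INTER_CUBIC)
cv2.imwrite("pics/w6.png",np.hstack([z(b,250,110,80,80),z(a,110,130,80,80)]))
```

```text
[539.24019196 315.14094081 100.03042245] [-3.14064159e+00  1.95431638e-04  1.93061201e+00] [-0.40710896  0.34992946  0.05430205]
[ 0.00297624 -0.00115884  0.00412221] [-3.02732132e-04  6.22107477e-05  6.13167444e-06]
```

View pics/w6.png

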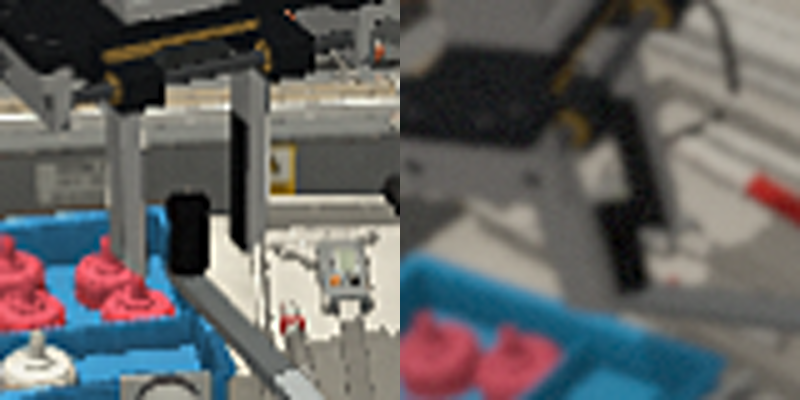

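The knob sits between the fingers (side crop: knob at 170–210, fingers at about 125 and 245). Closing with moderate force.

Emit:
apply_moves(moves=[[[0.002,0,0.002],[0,0,0],0.6],[[0.002,0,0.002],[0,0,0],0.7],[[0.002,0,0.002],[0,0,0],0.8],[[0.002,0,0.002],[0,0,0],1],[[0.002,0,0.002],[0,0,0],1],[[0.002,0,0.002],[0,0,0],1],[[0.002,0,0.002],[0,0,0],1]], squeeze=20)

```text
clock: 11.77
eef_pos: [539.1, 316.6, 99.7]
eef_rot: [3.141, -0.0, 1.932]
wrist_force: [-0.2, -0.3, 1.4]
finger_gap: 21.8
finger_force: 20.0
```

Run:
```python
from h import *
np.set_printoptions(precision=4,suppress=True)
s=manip.read_state();print(s["eef_pos"],s["eef_rot"],s["wrist_force"],s["finger_gap"])
for a in(.05,.1,.15,.2):print(a,*rel(*pose(1.18,a)))
```

```text
[539.0505 316.5522  99.746 ] [ 3.1415 -0.0001  1.932 ] [-0.1684 -0.2673  1.392 ] 21.765481600936308
0.05 [-0.009  -0.0024 -0.0299] [0.     0.0159 0.0005]
0.1 [-0.017  -0.0025 -0.0623] [0.     0.0318 0.0005]
0.15 [-0.0267 -0.0025 -0.0944] [0.     0.0477 0.0005]
0.2 [-0.038  -0.0025 -0.1259] [-0.      0.0636  0.0005]
```

Emit:
apply_moves(moves=[[[-0.003,0,-0.015],[0,0.008,0],1],[[-0.006,0,-0.032],[0,0.016,0],1],[[-0.01,0,-0.048],[0,0.024,0],1],[[-0.014,0,-0.064],[0,0.032,0],1],[[-0.019,0,-0.08],[0,0.04,0],1],[[-0.024,0,-0.097],[0,0.048,0],1],[[-0.03,0,-0.113],[0,0.056,0],1],[[-0.035,0,-0.128],[0,0.064,0],1],[[-0.035,0,-0.128],[0,0.064,0],1]])

```text
clock: 12.52
eef_pos: [542.5, 308.0, 132.3]
eef_rot: [3.141, -0.203, 1.931]
wrist_force: [-0.5, 2.6, 0.4]
finger_gap: 21.6
finger_force: 20.0
```

Run:
```python
from h import *
np.set_printoptions(precision=4,suppress=True)
s=manip.read_state();print(s["eef_pos"],s["eef_rot"],s["wrist_force"],s["finger_gap"])
T0=np.array(pose(1.18,.2)[0])-s["eef_pos"];print("off",T0)
for a in np.linspace(1.18,.58,9)[1:]:
    q,r=pose(a,.2);print(round(a,3),*rel(q,r))
```

```text
[542.5307 307.9974 132.3349] [ 3.1408 -0.2027  1.9312] [-0.4959  2.6228  0.3718] 21.56152492174987
off [-0.7079 -0.5476 -1.1126]
1.105 [-0.0036 -0.0502  0.0038] [ 0.005  -0.0008 -0.0232]
1.03 [-0.0087 -0.0968  0.0027] [ 0.0098 -0.0008 -0.0466]
0.955 [-0.0173 -0.1428  0.0009] [ 0.0145 -0.0008 -0.07  ]
0.88 [-0.0291 -0.188  -0.0016] [ 0.0193 -0.0008 -0.0934]
0.805 [-0.0443 -0.2322 -0.0047] [ 0.0241 -0.0008 -0.1168]
0.73 [-0.0627 -0.2751 -0.0086] [ 0.0289 -0.0008 -0.1401]
0.655 [-0.0841 -0.3165 -0.013 ] [ 0.0336 -0.0008 -0.1635]
0.58 [-0.1086 -0.3561 -0.018 ] [ 0.0384 -0.0007 -0.1869]
```

Emit:
apply_moves(moves=[[[-0.002,-0.024,0],[0.0025,0,-0.012],1],[[-0.003,-0.047,-0.001],[0.005,0,-0.023],1],[[-0.008,-0.094,-0.002],[0.01,0,-0.047],1],[[-0.017,-0.14,-0.003],[0.0145,0,-0.07],1],[[-0.028,-0.185,-0.006],[0.019,0,-0.093],1],[[-0.044,-0.229,-0.009],[0.024,0,-0.117],1],[[-0.062,-0.272,-0.013],[0.029,0,-0.14],1],[[-0.084,-0.314,-0.017],[0.034,0,-0.163],1],[[-0.108,-0.353,-0.022],[0.038,0,-0.187],1],[[-0.108,-0.353,-0.022],[0.038,0,-0.187],1]])

```text
clock: 13.35
eef_pos: [467.8, 251.0, 131.6]
eef_rot: [-3.141, -0.202, 2.537]
wrist_force: [-6.4, 4.1, 2.9]
finger_gap: 21.2
finger_force: 20.0
```

Run:
```python
from h import *
np.set_printoptions(precision=4,suppress=True)
s=manip.read_state();print(s["eef_pos"],s["eef_rot"],s["wrist_force"],s["finger_gap"],s["joints"])
T0=np.array(pose(.58,.2)[0])-s["eef_pos"];print("off",T0)
for a in np.linspace(.58,0,9)[1:]:
    q,r=pose(a,.2);print(round(a,3),*rel(q,r))
```

```text
[467.7963 251.0293 131.6234] [-3.1407 -0.2021  2.5367] [-6.3766  4.0942  2.9298] 21.22730536960447 [ 0.3453  0.4098  1.6077  0.1725  1.248  -0.6857]
off [ 1.1066 -0.1491 -0.4011]
0.507 [-0.0056 -0.0432  0.0005] [ 0.0039 -0.0007 -0.0207]
0.435 [-0.0101 -0.0883 -0.0004] [ 0.0085 -0.0007 -0.0433]
0.362 [-0.0178 -0.1328 -0.0019] [ 0.0132 -0.0007 -0.0659]
0.29 [-0.0287 -0.1767 -0.0041] [ 0.0178 -0.0007 -0.0885]
0.217 [-0.0427 -0.2197 -0.0069] [ 0.0224 -0.0007 -0.1111]
0.145 [-0.0596 -0.2615 -0.0103] [ 0.027  -0.0007 -0.1338]
0.073 [-0.0795 -0.302  -0.0144] [ 0.0316 -0.0007 -0.1564]
0.0 [-0.1022 -0.3409 -0.019 ] [ 0.0362 -0.0007 -0.179 ]
```

Emit:
apply_moves(moves=[[[0,-0.022,0],[0.002,0,-0.01],1],[[-0.002,-0.043,0],[0.004,0,-0.021],1],[[-0.006,-0.088,-0.001],[0.0085,0,-0.043],1],[[-0.014,-0.133,-0.003],[0.013,0,-0.066],1],[[-0.025,-0.177,-0.005],[0.018,0,-0.0885],1],[[-0.039,-0.22,-0.008],[0.022,0,-0.111],1],[[-0.056,-0.261,-0.012],[0.027,0,-0.134],1],[[-0.076,-0.302,-0.016],[0.032,0,-0.156],1],[[-0.088,-0.322,-0.018],[0.034,0,-0.168],1],[[-0.098,-0.34,-0.02],[0.036,0,-0.179],1],[[-0.098,-0.34,-0.02],[0.036,0,-0.179],1]])

```text
clock: 14.27
eef_pos: [439.8, 166.9, 131.4]
eef_rot: [3.141, -0.203, 3.108]
wrist_force: [-10.1, 1.2, 2.6]
finger_gap: 21.4
finger_force: 20.0
```

Run:
```python
from h import *
np.set_printoptions(precision=4,suppress=True)
s=manip.read_state();print(s["eef_pos"],s["eef_rot"],s["wrist_force"],s["moment"],s["finger_gap"])
T0=np.array(pose(0,.2)[0])-s["eef_pos"];print("off",T0)
d=np.array(s["eef_pos"][:2])-PV;print("swing",-np.arctan2(d[1],-d[0])*-1-.031)
for a in (.2,.15,.1,.05,0):
    q,r=pose(0,a);print(a,*rel(q,r))
I=viewer.camera_info("wrist");im=viewer.camera("wrist");a=viewer.camera("scene");b=viewer.camera("side")
z=lambda im,x,y,w,h:cv2.resize(im[y:y+h,x:x+w],(400,400),interpolation=cv2.INTER_CUBIC)
cv2.imwrite("pics/w7.png",np.hstack([z(b,230,130,110,110),z(a,135,150,130,130)]))
```

```text
[439.7841 166.8857 131.4374] [ 3.1413 -0.2034  3.1077] [-10.081    1.2223   2.6429] [0.196  1.7239 0.0542] 21.412280865069494
off [ 0.9427 -0.7459 -0.2151]
swing 0.004559135936698905
0.2 [-0.004  -0.0029  0.0001] [ 0.0003 -0.0011 -0.0009]
0.15 [ 0.0007 -0.0029  0.0332] [ 0.0003 -0.017  -0.0009]
0.1 [ 0.0037 -0.0029  0.0665] [ 0.0002 -0.0329 -0.0009]
0.05 [ 0.005 -0.003  0.1  ] [ 0.0002 -0.0488 -0.0009]
0 [ 0.0047 -0.003   0.1334] [ 0.0002 -0.0648 -0.0009]
```

View pics/w7.png

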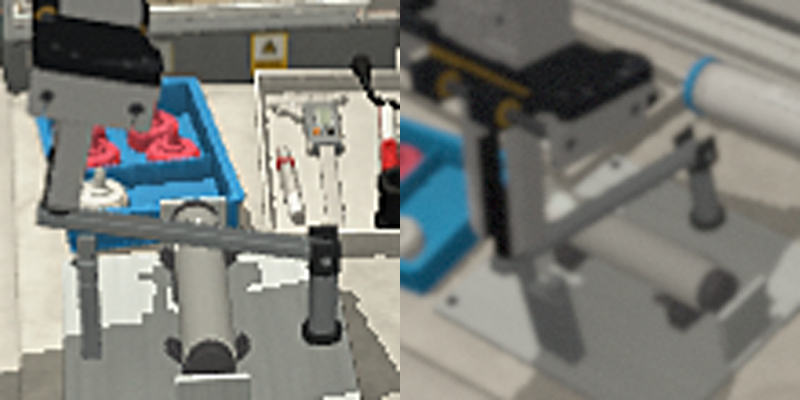

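The bar is raised, lies across the tube and is over the keeper. Lowering along the arc.

Emit:
apply_moves(moves=[[[0.004,-0.001,0.01],[0,-0.004,0],1],[[0.006,-0.002,0.03],[0,-0.014,0],1],[[0.007,-0.002,0.05],[0,-0.024,0],1],[[0.008,-0.002,0.067],[0,-0.032,0],1],[[0.009,-0.002,0.084],[0,-0.04,0],1],[[0.009,-0.002,0.1],[0,-0.048,0],1],[[0.009,-0.002,0.115],[0,-0.056,0],1],[[0.009,-0.002,0.125],[0,-0.061,0],1],[[0.009,-0.002,0.13],[0,-0.064,0],1],[[0.009,-0.002,0.13],[0,-0.064,0],1]])

```text
clock: 15.25
eef_pos: [430.9, 167.3, 99.6]
eef_rot: [3.141, -0.002, 3.106]
wrist_force: [-8.0, 0.8, 2.9]
finger_gap: 21.7
finger_force: 20.0
```

Emit:
apply_moves(moves=[[[0,0,0],[0,0,0],0.7],[[0,0,0],[0,0,0],0.55],[[0,0,0],[0,0,0],0.45],[[0,0,0],[0,0,0],0.45],[[0,0,0],[0,0,0],0.45],[[0,0,-0.03],[0,0,0],0.45],[[0,0,-0.1],[0,0,0],0.45],[[0,0,-0.22],[0,0,0],0.45],[[0,0,-0.36],[0,0,0],0.45],[[0,0,-0.44],[0,0,0],0.45],[[0,0,-0.44],[0,0,0],0.45],[[0,0,-0.44],[0,0,0],0.45]])

```text
clock: 16.25
eef_pos: [432.7, 167.1, 211.3]
eef_rot: [3.139, 0.003, 3.105]
wrist_force: [0.7, -0.3, -0.4]
finger_gap: 51.7
finger_force: 0.0
```

Run:
```python
from h import *
s=manip.read_state();print(s["clock"],s["eef_pos"],s["wrist_force"],s["finger_gap"])
a=viewer.camera("scene");b=viewer.camera("side")
z=lambda im,x,y,w,h:cv2.resize(im[y:y+h,x:x+w],(400,400),interpolation=cv2.INTER_CUBIC)
P=lambda n,x:[p.round(0) for p in proj(n,[[432.2,166.4,114],[432.2,166.4,76]])]
print(P("scene",0),P("side",0))
cv2.imwrite("pics/w8.png",np.hstack([z(b,230,130,120,120),z(a,135,160,130,130)]))
```

```text
16.25 [432.65341474 167.07400033 211.34889182] [ 0.74299156 -0.25067968 -0.4325064 ] 51.747805794160165
[array([169., 230.]), array([174., 245.])] [array([244., 185.]), array([245., 200.])]
```

View pics/w8.png

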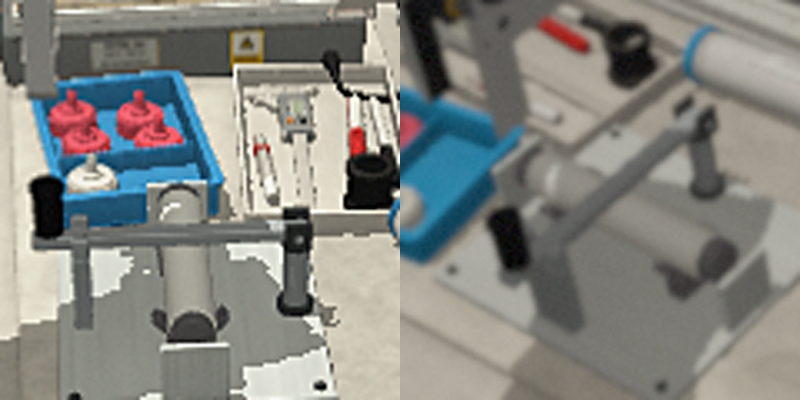

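The bar is level in the notch with a tooth showing in front of it. The knob's top and base are at side (244,183)/(244,201), against (244,185)/(245,200) predicted for fully closed, and the tube is under the bar.

```bash
python3 -c "
from cell import manip;print(manip.sign_off())"
```

```text
the job is handed in; nothing more can be done
None
```

The tube is out of the clips and lying in the cradle's V supports, the latch bar is down in the keeper's notch, and the job was handed in at about 16 s with the gripper clear of everything.

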